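# Take down the bur-washing carrier

## Task

The washed sieve baskets are still locked on the post of their carrier. Turn the slotted cap until its slot lines up with the brass cross pin and lift it off, then lift the three baskets off the post one after another. Set each part upright and flat in the saucer that it fits: the large basket in the largest saucer, the medium and the small basket in the next two sizes, and the cap in the smallest.

Things in the scene. Friction and masses are not known exactly. Their poses are not given: they have to be found in the camera images.
- carrier: Fixed carrier: round foot 84 mm wide, 8 mm high, with a post 8 mm thick, top 71 mm above the worktop. A brass cross pin, 20 mm long, 4 mm thick, runs through the post along the carrier's x, 67 mm up; two brass lines on the foot's edge show its direction. It passes the cap only along the cap's slot (within 10 degrees); at first they are 70 to 90 degrees apart. Origin: centre of underside, z up.
- cap: Steel cap on the stack, under the pin: knurled ring collar, outer diameter 38, inner 32, height 34 mm, open top; its bottom is a 4 mm plate with a slot, 25 x 10 mm, along the cap's x, seen inside; two brass marks on the rim lie over the slot's ends. Turns freely either way, no stop, 1 mm play; lowest 16 mm in the small basket. Origin: centre of underside, z up, at first 60 mm above the worktop.
- basket_small: Smallest of three round perforated steel baskets, burs or files inside: straight wall, outer diameter 50 mm (foot below 8 mm drawn in to 40), 28 mm high, open top; an upright tube in its middle (34 mm wide, 12 mm high, bore 25 mm) goes over the carrier's post and pin. At first 48 mm up, its lowest 8 mm inside the medium basket. Origin: centre of its underside, z up.
- basket_medium: Middle of three round perforated steel baskets, burs or files inside: straight wall, outer diameter 59 mm (foot below 8 mm drawn in to 49), 28 mm high, open top; an upright tube in its middle (34 mm wide, 20 mm high, bore 25 mm) goes over the carrier's post and pin. At first 28 mm up, its lowest 8 mm inside the large basket. Origin: centre of its underside, z up.
- basket_large: Largest of three round perforated steel baskets, burs or files inside: straight wall, outer diameter 68 mm (foot below 8 mm drawn in to 58), 28 mm high, open top; an upright tube in its middle (34 mm wide, 20 mm high, bore 25 mm) goes over the carrier's post and pin. At first on the carrier's foot, 8 mm up. Origin: centre of its underside, z up.
- saucer_cap: Smallest of four plain white round saucers, fixed on the worktop: outer diameter 52 mm, inner diameter 46 mm, rim 14 mm high, flat floor 3 mm above its underside. Belongs to the cap. Origin: centre of its underside, z up.
- saucer_small: Second smallest of four plain white round saucers, fixed on the worktop: outer diameter 64 mm, inner diameter 58 mm, rim 14 mm high, flat floor 3 mm above its underside. Belongs to the small basket. Origin: centre of its underside, z up.
- saucer_medium: Second largest of four plain white round saucers, fixed on the worktop: outer diameter 73 mm, inner diameter 67 mm, rim 14 mm high, flat floor 3 mm above its underside. Belongs to the medium basket. Origin: centre of its underside, z up.
- saucer_large: Largest of four plain white round saucers, fixed on the worktop: outer diameter 82 mm, inner diameter 76 mm, rim 14 mm high, flat floor 3 mm above its underside. Belongs to the large basket. Origin: centre of its underside, z up.
There are look-alikes about, which are no part of the job. What is shaped like the cap but purple is not meant.

How it is judged (in metres and radians):
At the end, for the whole second after the job is handed in: Cap and small, medium and large basket each stand upright (within 0.1 rad) on the floor of their own saucer (underside less than 6 mm above the saucer's underside), within 8 mm of its centre, released and at rest (horizontal distance between cap and saucer_cap below 0.008 m and z of cap in the frame of saucer_cap below 0.006 m and angle between each of cap, basket_small, basket_medium, basket_large's own z axis and vertical below 0.1 rad and linear speed of each of cap, basket_small, basket_medium, basket_large below 0.02 m/s and angular speed of each of cap, basket_small, basket_medium, basket_large below 0.2 rad/s and horizontal distance between basket_small and saucer_small below 0.008 m and z of basket_small in the frame of saucer_small below 0.006 m and horizontal distance between basket_medium and saucer_medium below 0.008 m and z of basket_medium in the frame of saucer_medium below 0.006 m and horizontal distance between basket_large and saucer_large below 0.008 m and z of basket_large in the frame of saucer_large below 0.006 m); the robot touches nothing.
It also fails if it takes over 120 s, if anything falls off the work surface, if the arm or the gripper's body presses on something with over 40 N, if the wrist force passes 120 N, or if a joint passes its speed limit or range.

## Robot

A 6-joint arm with a two-finger parallel gripper is mounted at the origin on a cart in front of the work surface, level with it; the furniture and walls round the work are solid. World frame = base frame: x ahead of the robot, y to its left, z up, the work surface at z = 0. Lengths are in mm, angles in degrees, forces in N, time in s.
With the tool pointing down it reaches from about 350 to 875 mm from the base axis. Payload 4.2 kg.
Tool frame: the origin (TCP) lies where the fingers leave the gripper's body, on its centre line; the fingertips stand 70 mm ahead of it and the grasp point (between the pads) lies 51 mm ahead of it; z points along the fingers, y is the line along which they close (so a half turn about z gives the same grasp; the last joint's range is limited). The gripper opens to 87 mm and grips with 3 to 60 N. Pads are 19 mm wide; open, the fingers measure 117 mm over their backs; the gripper's body (75 mm by 190 mm) begins 51 mm behind the grasp point.
Start: joints at [14.817, 22.042, 0.453, 0, -68.411, -14.817], TCP at [624.98, 0.025, 292.25] pointing down, gripper open.
Joint ranges: [-179.83, 179.83], [-69.29, 118.12], [-61.27, 80.66], [-181.25, 117.63], [-171.15, -9.14], [-177.46, 177.46]. Speed limits (degrees/s): [159.86, 159.86, 180, 180, 180, 180].

## Interface

Orientations are given as a 3x3 rotation matrix whose columns are the frame's x, y, z axes.
In Python, from station import bot gives the robot as it stands.
- The arm moves only by the shell command python3 -m pendant 'ROWS' [FORCE]. ROWS is a JSON list of rows, 1 to 20 of them, each an object with the fields aperture (the opening from 0.0 (shut) to 1.0 (fully open)), pos (a list: dx, dy, dz in parts of the range, where 1.0 means 600 mm), rot (a list: a rotation vector rx, ry, rz in fractions of the full range, 1 being 90 degrees); a field left out counts as zero (the opening has to be given); each row is the pose to reach, as a shift and turn from the pose commanded when the command began, along the tool's axes at that moment; what a row does not reach only later rows make up. A row lasts 1/8 s, in which the tool goes at most 62.5 mm and 10.7 degrees, less where a joint would pass 70% of its speed; a pose out of reach is approached as far as the arm can. The fingers move at their own pace and stop on an object; FORCE is the grip in N (left out, the last holds). Time passes only in rows, so rows that do not move let the fingers close. It prints the time, the measured TCP pose, the force, the opening and the grip force at its end. Input that does not fit is refused with a message, and nothing moves.
- bot.get_obs(): the state, without advancing time (a new reading comes with each control period).
- bot.snapshot(name): name is "scene" or "side" or "wrist"; returns the picture (400x640x3 uint8, red, green, blue); there is no depth.
- bot.camera_model(name): a dict with "camera_matrix" (3x3 intrinsics, pixels), "R" (3x3) and "t" (3): a world point X has camera coordinates R X + t; the wrist camera has in their place "hand_eye" (4x4, takes a point from camera to tool coordinates, whose origin is the TCP and whose axes are the flange's). Camera axes: x right, y down, z forward; pixel columns grow to the right and rows downward; lengths in mm; the calibration is good to about 2 mm. A picture is of the moment at which its call begins: read the wrist's pose just before it. camera_model takes no time and is no camera call.
- bot.close_job(): hands the job in; it is judged then, once.
The state is a dict: "time": time; "q": joint angles; "joint_vel": joint speeds; "tau": joint torques, N m; "tool_pos": TCP position; "ee_rot": TCP orientation; "force": force on the tool from outside, world axes, zero at the start; "torque": the same for the moment, N m; "opening": opening from 0.0 (shut) to 1.0 (fully open); "finger_force": force on a finger pad.
Only numpy, scipy, OpenCV 4.12 (cv2) and the standard library are available. Lean on these libraries where they do the work, as an engineer would, in place of code of your own. Each camera call takes 0.05 s, during which the arm holds its last target. There are 200 camera calls.

## Working session

There is one attempt and no reset: what is moved stays moved. The work goes in short steps, Python scripts to look and compute and a shell command to move; the robot and the scene stay as the last step left them, time stands still between calls to the robot, and variables do not carry over. Pictures are saved under pics/ and viewed, at most 14 in all, crops included, and the job is handed in when it is done.

```bash
mkdir -p pics; ls; python3 - <<'E'
from station import bot
import cv2,numpy as np
o=bot.get_obs();print(o['time'],o['tool_pos'],o['ee_rot'],o['opening'])
for n in ("scene","side","wrist"):
    im=bot.snapshot(n);cv2.imwrite(f"pics/{n}0.png",im[:,:,::-1]);np.save(f"pics/{n}0.npy",im)
    print(n,{k:np.round(v,3).tolist() for k,v in bot.camera_model(n).items()})
E
```

```text
pics
0.0 [6.24553579e+02 3.62557669e-02 2.91133322e+02] [[-1.81253583e-04 -9.99997570e-01 -2.19725248e-03]
 [-9.99999982e-01  1.81393738e-04 -6.35875365e-05]
 [ 6.39859498e-05  2.19724092e-03 -9.99997584e-01]] 0.9996857571874939
scene {'camera_matrix': [[504.537, 0.0, 318.361], [0.0, 504.537, 191.898], [0.0, 0.0, 1.0]], 'R': [[0.845, -0.534, 0.023], [-0.291, -0.496, -0.818], [0.448, 0.685, -0.575]], 't': [-334.768, 296.113, 784.338]}
side {'camera_matrix': [[416.286, 0.0, 325.984], [0.0, 416.286, 196.884], [0.0, 0.0, 1.0]], 'R': [[-0.844, -0.537, -0.001], [-0.321, 0.507, -0.8], [0.43, -0.674, -0.6]], 't': [528.72, 116.843, 939.818]}
wrist {'camera_matrix': [[283.842, 0.0, 320.443], [0.0, 283.842, 198.012], [0.0, 0.0, 1.0]], 'hand_eye': [[0.001, -0.962, -0.272, 75.065], [1.0, 0.001, 0.0, 1.247], [0.0, -0.272, 0.962, -93.152], [0.0, 0.0, 0.0, 1.0]]}
```

View pics/scene0.png

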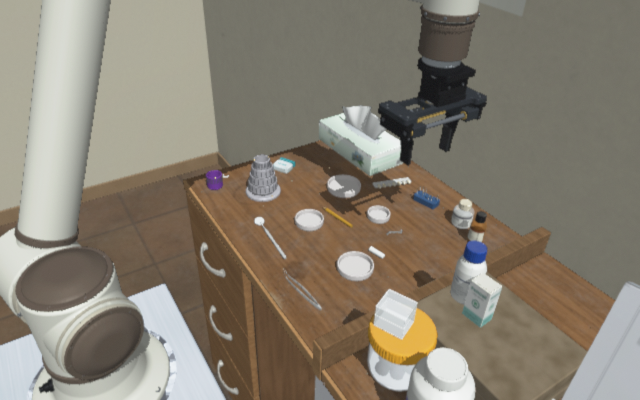

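View pics/side0.png

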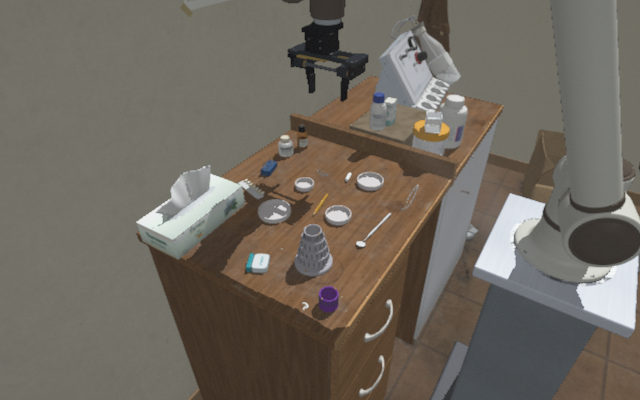

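View pics/wrist0.png

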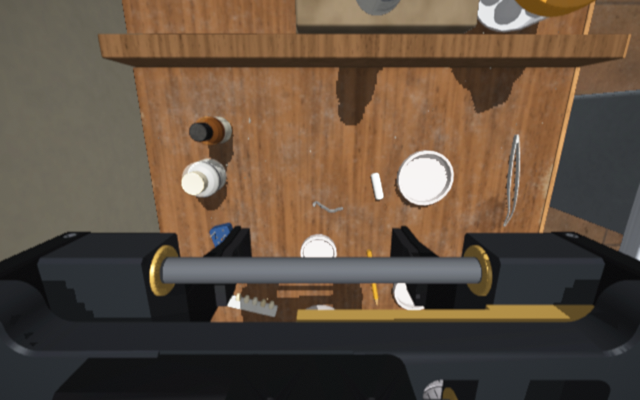

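The stack is at scene (263,178) and side (314,250). The purple look-alike is at scene (215,180) and side (329,298). Four white saucers are at scene (344,186), (309,219), (378,214) and (355,265). Side shows them at (275,211), (338,215), (304,184) and (370,181). Next I measure their positions and sizes.

```bash
cat > h.py <<'E'
from station import bot
import cv2,numpy as np
def cam(n,o=None):
    m=bot.camera_model(n);K=np.array(m['camera_matrix'])
    if n!='wrist': R=np.array(m['R']);t=np.array(m['t']);return K,R,t
    H=np.array(m['hand_eye']);Rt=np.array(o['ee_rot']);Rc=Rt@H[:3,:3];c=Rt@H[:3,3]+np.array(o['tool_pos'])
    return K,Rc.T,-Rc.T@c
def ray(c,uv):
    K,R,t=c;uv=np.atleast_2d(uv).astype(float)
    d=np.c_[uv,np.ones(len(uv))]@np.linalg.inv(K).T@R
    return -R.T@t,d
def plane(c,uv,z):
    o,d=ray(c,uv);return o+d*((z-o[2])/d[:,2])[:,None]
def proj(c,X):
    K,R,t=c;p=(np.atleast_2d(X)@R.T+t)@K.T;return p[:,:2]/p[:,2:]
def circ(P):
    A=np.c_[P[:,:2],np.ones(len(P))];s=np.linalg.lstsq(A,(P[:,:2]**2).sum(1),rcond=None)[0]
    c=s[:2]/2;return c,np.sqrt(s[2]+c@c)
def shot(n,name):
    o=bot.get_obs();im=bot.snapshot(n);cv2.imwrite(f'pics/{name}.png',im[:,:,::-1]);np.save(f'pics/{name}.npy',im);return im,cam(n,o)
def blobs(im,lo,hi,amin=40):
    h=cv2.cvtColor(im,cv2.COLOR_RGB2HSV);m=cv2.inRange(h,np.array(lo),np.array(hi))
    n,l,s,c=cv2.connectedComponentsWithStats(m);return [(s[i],c[i],l==i) for i in range(1,n) if s[i,4]>amin]
E
python3 - <<'E'
from h import *
for n in("scene","side"):
    im=np.load(f"pics/{n}0.npy");c=cam(n)
    for s,ce,m in blobs(im,(0,0,140),(179,70,255)):
        if s[4]>6000: continue
        ct=max(cv2.findContours(m.astype(np.uint8),cv2.RETR_EXTERNAL,cv2.CHAIN_APPROX_NONE)[0],key=len)[:,0]
        if len(ct)<20: continue
        P=plane(c,ct,12);ctr,r=circ(P)
        if r<60 and 350<np.hypot(*ctr)<900: print(n,ce.round(),s[4],ctr.round(),'D',round(2*r,1),'ext',np.ptp(P[:,0]).round(),np.ptp(P[:,1]).round())
sc,sd=cam("scene"),cam("side")
for nm,a,b in(("cap",(262,157),(313,228)),("purple",(215,173),(328,291)),("tissuebox near corner",(395,168),(150,247)),("eraser",(284,166),(258,263))):
    o1,d1=ray(sc,a);o2,d2=ray(sd,b);k=np.linalg.lstsq(np.c_[d1[0],-d2[0]],o2-o1,rcond=None)[0]
    p,q=o1+k[0]*d1[0],o2+k[1]*d2[0];print(nm,((p+q)/2).round(),np.linalg.norm(p-q).round(1))
E
```

```text
scene [334. 184.] 142 [608. 263.] D 46.2 ext 39.0 54.0
scene [402. 180.] 102 [760. 189.] D 35.1 ext 42.0 36.0
scene [349. 193.] 72 [615. 210.] D 28.1 ext 33.0 25.0
scene [464. 212.] 376 [796.  15.] D 73.8 ext 97.0 85.0
scene [379. 214.] 342 [627. 111.] D 59.9 ext 57.0 65.0
scene [309. 219.] 521 [482. 174.] D 71.4 ext 66.0 77.0
scene [268. 234.] 214 [387. 167.] D 95.1 ext 24.0 152.0
scene [477. 237.] 102 [759. -61.] D 29.3 ext 40.0 32.0
scene [377. 252.] 97 [544.  12.] D 28.7 ext 19.0 42.0
scene [355. 265.] 878 [484.   3.] D 78.8 ext 76.0 84.0
scene [481. 288.] 1421 [ 644. -169.] D 116.8 ext 134.0 142.0
scene [310. 300.] 65 [389. -18.] D 75.0 ext 16.0 70.0
scene [395. 313.] 1519 [ 473. -132.] D 91.1 ext 100.0 102.0
scene [389. 372.] 1099 [ 390. -219.] D 67.6 ext 69.0 94.0
scene [445. 377.] 2488 [ 458. -274.] D 94.1 ext 115.0 99.0
side [455.  98.] 126 [ 466. -657.] D 69.1 ext 70.0 71.0
side [388. 102.] 95 [ 661. -485.] D 74.2 ext 46.0 111.0
side [463. 110.] 71 [ 413. -570.] D 59.8 ext 34.0 85.0
side [285. 143.] 63 [801. -37.] D 37.0 ext 46.0 42.0
side [370. 180.] 280 [484.  -1.] D 73.6 ext 74.0 77.0
side [304. 183.] 146 [628. 108.] D 52.7 ext 55.0 55.0
side [282. 208.] 45 [611. 230.] D 22.3 ext 27.0 17.0
side [338. 214.] 296 [482. 171.] D 64.3 ext 66.0 66.0
side [275. 216.] 92 [605. 265.] D 34.9 ext 41.0 40.0
side [372. 231.] 143 [374. 179.] D 93.4 ext 24.0 146.0
side [312. 229.] 61 [501. 256.] D 39.7 ext 42.0 42.0
side [260. 261.] 254 [539. 400.] D 44.1 ext 47.0 50.0
side [327. 262.] 105 [423. 331.] D 41.6 ext 28.0 60.0
side [374. 378.] 120 [252. 503.] D 98.1 ext 19.0 78.0
cap [449. 331.  98.] 3.3
purple [361. 411.  38.] 2.6
tissuebox near corner [ 941.  415. -138.] 7.9
eraser [545. 403.   5.] 1.5
```

Saucers by rim size:
- cap: about (628,109), D 53
- small: (482,172), D 64
- medium: (484,1), D 74
- large: about (608,240), still to verify

The stack is at about (449,331), top at z≈95. The candidates for the cap are the steel one on the stack at scene (262,157) and the purple one at (215,180). I choose the steel one and will check it close up with the wrist camera.

Careful with the scale: shifts go in shares of 600 mm and turns go in shares of 90 degrees. That gives: -385 mm is -0.6417, 176 mm is 0.2933.

```bash
python3 -m pendant '[{"aperture": 1, "pos": [-0.6417, 0.2933, 0]}, {"aperture": 1, "pos": [-0.6417, 0.2933, 0]}, {"aperture": 1, "pos": [-0.6417, 0.2933, 0]}, {"aperture": 1, "pos": [-0.6417, 0.2933, 0]}, {"aperture": 1, "pos": [-0.6417, 0.2933, 0]}, {"aperture": 1, "pos": [-0.6417, 0.2933, 0]}, {"aperture": 1, "pos": [-0.6417, 0.2933, 0]}, {"aperture": 1, "pos": [-0.6417, 0.2933, 0.17]}, {"aperture": 1, "pos": [-0.6417, 0.2933, 0.17]}, {"aperture": 1, "pos": [-0.6417, 0.2933, 0.17]}, {"aperture": 1, "pos": [-0.6417, 0.2933, 0.17]}, {"aperture": 1, "pos": [-0.6417, 0.2933, 0.17]}]'
python3 - <<'E'
from h import *
im,c=shot("wrist","w1");cv2.imwrite("pics/w1c.png",cv2.resize(im[40:260,200:500,::-1],None,fx=2.6,fy=2.6,interpolation=cv2.INTER_CUBIC))
print(proj(c,[449,331,94]))
E
```

```text
time: 1.65
tool_pos: [449.9, 385.8, 192.6]
ee_rot: [[-0.0, -1.0, 0.003], [-1.0, 0.0, 0.004], [-0.004, -0.003, -1.0]]
force: [0.5, -0.2, 0.1]
opening: 1.0
finger_force: 0.0
[[320.26610933 148.86397956]]
```

View pics/w1c.png

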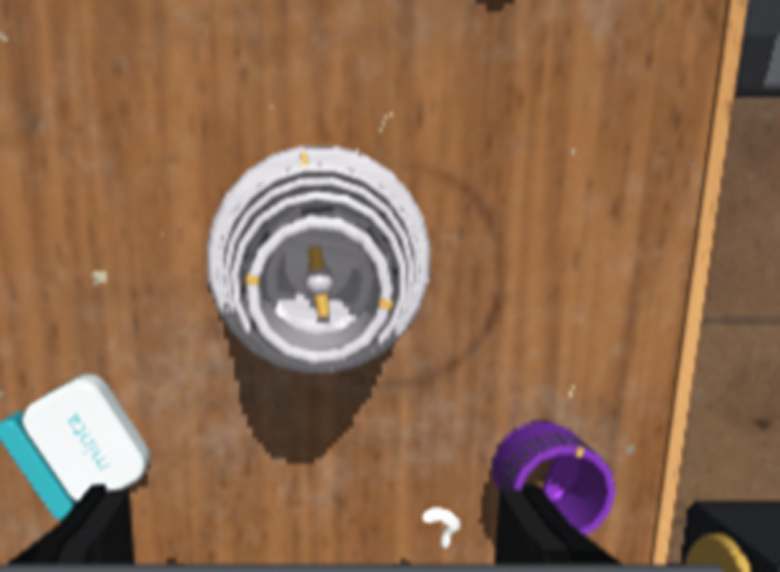

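Close crop: the steel cap has brass rim marks at crop (252,281) and (386,304). Inside it the brass pin runs from (315,250) to (322,312). The purple look-alike is apart at (560,480). Now I compute centre and angles.

```bash
python3 - <<'E'
from h import *
im=np.load("pics/w1.npy");o=bot.get_obs();c=cam("wrist",o)
for s,ce,m in blobs(im,(10,120,60),(30,255,255),2):
    if 280<ce[0]<370 and 85<ce[1]<190:
        ys,xs=np.where(m);print(s[4],ce.round(1),(ce-[200,40])*2.6//1,[plane(c,ce,z)[0,:2].round(1).tolist() for z in(8,67,94)])
f=lambda p:np.array(p)/2.6+[200,40]
a,b=plane(c,[f((252,281)),f((386,304))],94)[:,:2];print('rim',a,b,(a+b)/2,'ang',np.degrees(np.arctan2(*(b-a)[::-1])),np.linalg.norm(a-b))
a,b=plane(c,[f((315,250)),f((322,312))],69)[:,:2];print('pin',a,b,(a+b)/2,'ang',np.degrees(np.arctan2(*(b-a)[::-1])),np.linalg.norm(a-b))
P=plane(c,[f(p) for p in((246,290),(394,290),(320,216),(320,364))],94);print(circ(P))
P=plane(c,[f((319,282))],71);print('post',P)
E
```

```text
29 [321. 139.] [314. 257.] [[448.4, 330.6], [448.3, 326.3], [448.3, 324.3]]
10 [296.6 147.3] [251. 278.] [[471.9, 338.5], [466.9, 332.5], [464.6, 329.8]]
32 [323.4 156.9] [320. 303.] [[446.0, 347.8], [446.5, 339.8], [446.7, 336.1]]
12 [348.2 156.8] [385. 303.] [[421.7, 347.6], [427.4, 339.7], [430.0, 336.0]]
10 [280.8 167.5] [210. 331.] [[488.0, 358.3], [479.5, 348.1], [475.6, 343.4]]
12 [287.4 169.5] [227. 336.] [[481.5, 360.3], [474.4, 349.6], [471.2, 344.8]]
13 [289.  175.2] [231. 351.] [[480.1, 366.0], [473.3, 354.1], [470.2, 348.7]]
16 [327.4 186.5] [331. 380.] [[441.9, 377.5], [443.2, 363.2], [443.8, 356.6]]
rim [464.37209359 330.28295279] [429.80624248 336.14241109] [447.08916804 333.21268194] ang 170.37891957520765 35.05896910468953
pin [448.20632172 324.06909974] [446.12459597 341.89072918] [447.16545884 332.97991446] ang 96.66246745096626 17.94279961320508
(array([446.90737044, 333.07732861]), np.float64(19.010193217410507))
post [[447.04218556 332.95387579  71.        ]]
```

Scaled: 52.7 mm is 0.0878, 2.8 mm is 0.0047.

```bash
python3 -m pendant '[{"aperture": 1, "pos": [0.0878, 0.0047, 0]}, {"aperture": 1, "pos": [0.0878, 0.0047, 0]}, {"aperture": 1, "pos": [0.0878, 0.0047, 0]}, {"aperture": 1, "pos": [0.0878, 0.0047, 0.0333]}, {"aperture": 1, "pos": [0.0878, 0.0047, 0.0333]}]'; python3 -c "
from station import bot
o=bot.get_obs();print(o['q'],o['tool_pos'])"
```

```text
time: 2.33
tool_pos: [445.9, 332.6, 169.4]
ee_rot: [[0.0, -1.0, -0.001], [-1.0, -0.0, -0.002], [0.002, 0.001, -1.0]]
force: [-0.1, 0.1, 0.1]
opening: 0.999
finger_force: 0.0
[ 5.34078215e+01  2.23749139e+01 -1.86269700e+01 -1.77822686e-02
 -4.91163994e+01 -5.33794597e+01] [445.89510686 332.59378405 169.43517213]
```

Scaled: 20 mm is 0.0333, -1.2 mm is -0.002.

```bash
python3 -m pendant '[{"aperture": 1, "pos": [-0.0008, -0.002, 0.0333]}, {"aperture": 1, "pos": [-0.0008, -0.002, 0.0333]}, {"aperture": 1, "pos": [-0.0008, -0.002, 0.0333]}, {"aperture": 0.3, "pos": [-0.0008, -0.002, 0.0333]}, {"aperture": 0.3, "pos": [-0.0008, -0.002, 0.0333]}, {"aperture": 0.3, "pos": [-0.0008, -0.002, 0.0333]}, {"aperture": 0.3, "pos": [-0.0008, -0.002, 0.0333]}, {"aperture": 0.3, "pos": [-0.0008, -0.002, 0.0333]}]' 20
```

```text
time: 3.32
tool_pos: [447.4, 332.8, 150.3]
ee_rot: [[-0.0, -1.0, 0.0], [-1.0, 0.0, 0.0], [-0.0, -0.0, -1.0]]
force: [-0.2, 0.4, -0.0]
opening: 0.514
finger_force: 0.0
```

Scaled: 73 degrees is 0.8111.

```bash
python3 -m pendant '[{"aperture": 0.2}, {"aperture": 0.2}, {"aperture": 0.2}, {"aperture": 0.2}]' 20; python3 -m pendant '[{"aperture": 0.2, "rot": [0, 0, 0.1]}, {"aperture": 0.2, "rot": [0, 0, 0.2]}, {"aperture": 0.2, "rot": [0, 0, 0.3]}, {"aperture": 0.2, "rot": [0, 0, 0.4]}, {"aperture": 0.2, "rot": [0, 0, 0.5]}, {"aperture": 0.2, "rot": [0, 0, 0.6]}, {"aperture": 0.2, "rot": [0, 0, 0.7]}, {"aperture": 0.2, "rot": [0, 0, 0.7778]}, {"aperture": 0.2, "rot": [0, 0, 0.8111]}, {"aperture": 0.2, "rot": [0, 0, 0.8111]}, {"aperture": 0.2, "rot": [0, 0, 0.8111]}]'
```

```text
time: 3.82
tool_pos: [447.4, 332.8, 150.3]
ee_rot: [[-0.0, -1.0, 0.0], [-1.0, 0.0, 0.0], [-0.0, -0.0, -1.0]]
force: [-0.1, -0.5, 1.1]
opening: 0.433
finger_force: 20.0
time: 5.2
tool_pos: [447.3, 332.8, 150.2]
ee_rot: [[-0.956, -0.293, -0.0], [-0.293, 0.956, -0.0], [0.0, -0.0, -1.0]]
force: [0.1, -0.6, -0.2]
opening: 0.437
finger_force: 20.0
```

Scaled: -4 mm is -0.0067, -2 mm is -0.0033, 73 degrees is 0.8111.

```bash
python3 -m pendant '[{"aperture": 0.2, "pos": [0, 0, -0.0033], "rot": [0, 0, 0.8111]}, {"aperture": 0.2, "pos": [0, 0, -0.0067]}, {"aperture": 0.2, "pos": [0, 0, -0.0067]}]' >/dev/null & wait; python3 -c "
from station import bot
o=bot.get_obs();print(o['time'],o['tool_pos'],o['ee_rot'],o['force'],o['opening'])"
```

```text
5.575 [447.36533853 332.8434651  154.24576348] [[-9.56755305e-01 -2.90893942e-01 -1.32939355e-05]
 [-2.90893941e-01  9.56755294e-01  1.51814402e-04]
 [-3.14428467e-05  1.49116360e-04 -9.99999988e-01]] [ 0.93329953 -0.06219554 -0.24508285] 0.4386398397212036
```

Orientation is back as it was (the stray 73 in my first row was undone by the next rows). Lift force is low, so I continue up.

Scaled: -12 mm is -0.02, -9 mm is -0.015.

```bash
python3 -m pendant '[{"aperture": 0.2, "pos": [0, 0, -0.005]}, {"aperture": 0.2, "pos": [0, 0, -0.01]}, {"aperture": 0.2, "pos": [0, 0, -0.015]}, {"aperture": 0.2, "pos": [0, 0, -0.02]}]'; python3 -m pendant '[{"aperture": 0.2, "pos": [0, 0, -0.0417]}, {"aperture": 0.2, "pos": [0, 0, -0.1]}, {"aperture": 0.2, "pos": [0, 0, -0.1333]}, {"aperture": 0.2, "pos": [0, 0, -0.1333]}]'
python3 - <<'E'
from h import *
im,c=shot("wrist","w2")
im2,c2=shot("side","s2");u=proj(c2,[447,333,100])[0].astype(int);print(u)
a=cv2.resize(im[:,120:520],(400,400));b=cv2.resize(im2[u[1]-80:u[1]+80,u[0]-80:u[0]+80],(400,400),interpolation=cv2.INTER_CUBIC)
cv2.imwrite("pics/w2c.png",np.hstack([a,b])[:,:,::-1])
E
```

```text
time: 6.08
tool_pos: [447.4, 332.8, 166.5]
ee_rot: [[-0.956, -0.292, 0.0], [-0.292, 0.956, 0.0], [-0.0, 0.0, -1.0]]
force: [0.3, 0.6, -0.2]
opening: 0.435
finger_force: 20.0
time: 6.58
tool_pos: [447.8, 333.4, 248.0]
ee_rot: [[-0.956, -0.292, 0.003], [-0.292, 0.956, 0.003], [-0.003, 0.002, -1.0]]
force: [0.6, -0.3, -1.0]
opening: 0.435
finger_force: 20.0
[312 227]
```

View pics/w2c.png

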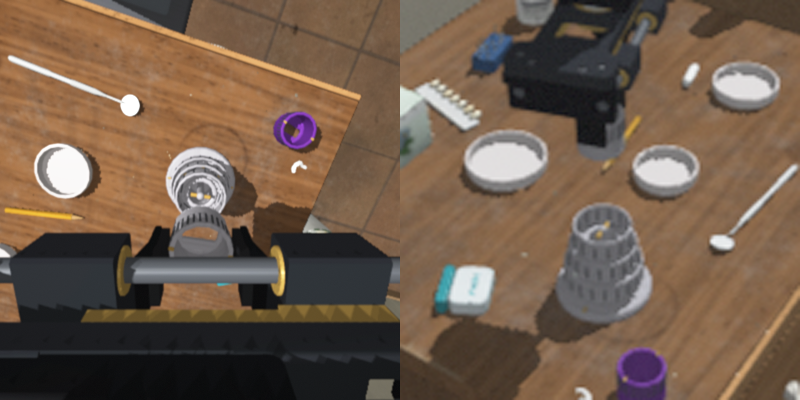

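The cap is held upright (w2 crop (200,235)). The stack remains with the pin showing, and all four saucers are empty. Now a wrist view close to the cap's saucer.

Scaled: -266 mm is -0.4433, -166 mm is -0.2767.

```bash
python3 -m pendant '[{"aperture": 0.2, "pos": [-0.2767, -0.4433, 0]}, {"aperture": 0.2, "pos": [-0.2767, -0.4433, 0]}, {"aperture": 0.2, "pos": [-0.2767, -0.4433, 0]}, {"aperture": 0.2, "pos": [-0.2767, -0.4433, 0]}, {"aperture": 0.2, "pos": [-0.2767, -0.4433, 0]}, {"aperture": 0.2, "pos": [-0.2767, -0.4433, 0]}, {"aperture": 0.2, "pos": [-0.2767, -0.4433, 0]}, {"aperture": 0.2, "pos": [-0.2767, -0.4433, 0]}]'
cat >> h.py <<'E'
def saucers(im,c,amin=150,rmin=20):
    for s,ce,m in blobs(im,(0,0,150),(179,60,255),amin):
        h=cv2.convexHull(max(cv2.findContours(m.astype(np.uint8),cv2.RETR_EXTERNAL,cv2.CHAIN_APPROX_NONE)[0],key=len))[:,0]
        if len(h)<8: continue
        P=plane(c,h,14);ct,r=circ(P);e=np.abs(np.linalg.norm(P[:,:2]-ct,axis=1)-r).max()
        if rmin<r<48 and e<5: print(ce.round(),ct.round(1),'D',round(2*r,1),'err',round(e,1))
E
python3 - <<'E'
from h import *
im,c=shot("wrist","w3");saucers(im,c)
o=bot.get_obs();print(o['tool_pos'])
for n in("side","scene"):
    im,c=shot(n,n+"3");print(n);saucers(im,c,60)
E
```

```text
time: 7.68
tool_pos: [682.9, 128.0, 245.8]
ee_rot: [[-0.956, -0.294, -0.001], [-0.294, 0.956, -0.0], [0.001, 0.0, -1.0]]
force: [0.2, 0.5, -0.1]
opening: 0.436
finger_force: 20.0
[423.  20.] [481.  173.8] D 65.4 err 1.2
[595.  25.] [424.3 364.1] D 64.2 err 3.6
[322. 133.] [626.2 111.6] D 52.3 err 0.4
[433. 165.] [623.3 245. ] D 83.8 err 1.0
[189. 223.] [783.3  -9.1] D 45.0 err 4.9
[682.99924485 128.21450793 246.24209904]
side
[455.  98.] [ 464.2 -653.5] D 70.3 err 2.6
[369. 180.] [483.6   0.7] D 74.7 err 1.7
[304. 183.] [626.6 109.8] D 52.9 err 1.2
[273. 210.] [624.2 244.7] D 83.5 err 0.6
[337. 214.] [481.6 173.5] D 65.1 err 0.9
[328. 263.] [436.6 336.2] D 67.0 err 2.5
[370. 386.] [228.  513.1] D 55.9 err 4.1
scene
[355. 265.] [483.2   1.1] D 78.6 err 4.1
[225. 378.] [194.3 -99.5] D 82.6 err 3.6
```

View pics/w3.png

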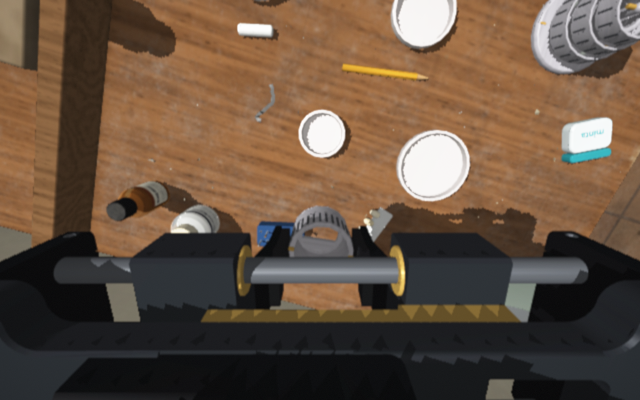

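Saucers are now consistent in two views: cap (626.3,111.2), large (623.6,244.9), small (481.3,173.7), medium (483.6,0.8). Picture w3 shows the cap's saucer at (322,133), clear of clutter.

Scaled: 130 mm is 0.2167, 100 mm is 0.1667.

```bash
python3 -m pendant '[{"aperture": 0.2, "pos": [0.0987, 0.0007, 0]}, {"aperture": 0.2, "pos": [0.0987, 0.0007, 0]}, {"aperture": 0.2, "pos": [0.0987, 0.0007, 0.0833]}, {"aperture": 0.2, "pos": [0.0987, 0.0007, 0.1667]}, {"aperture": 0.2, "pos": [0.0987, 0.0007, 0.2167]}, {"aperture": 0.2, "pos": [0.0987, 0.0007, 0.2167]}, {"aperture": 0.2, "pos": [0.0987, 0.0007, 0.2167]}]'
```

```text
time: 8.7
tool_pos: [628.4, 110.8, 118.2]
ee_rot: [[-0.956, -0.293, 0.003], [-0.293, 0.956, 0.001], [-0.004, -0.0, -1.0]]
force: [-0.0, 0.2, -0.4]
opening: 0.437
finger_force: 20.0
```

```bash
python3 -m pendant '[{"aperture": 0.2}, {"aperture": 0.2}]'|head -3
```

```text
time: 8.95
tool_pos: [627.7, 110.3, 117.8]
ee_rot: [[-0.956, -0.292, 0.003], [-0.292, 0.956, 0.001], [-0.003, 0.0, -1.0]]
```

Scaled: 23.5 mm is 0.0392, 1.3 mm is 0.0022.

```bash
python3 -m pendant '[{"aperture": 0.2, "pos": [0.0018, 0.0022, 0.0133]}, {"aperture": 0.2, "pos": [0.0018, 0.0022, 0.0267]}, {"aperture": 0.2, "pos": [0.0018, 0.0022, 0.035]}, {"aperture": 0.2, "pos": [0.0018, 0.0022, 0.0392]}, {"aperture": 0.2, "pos": [0.0018, 0.0022, 0.0392]}]'
```

```text
time: 9.57
tool_pos: [625.6, 110.9, 94.1]
ee_rot: [[-0.956, -0.293, -0.001], [-0.293, 0.956, -0.001], [0.001, -0.001, -1.0]]
force: [-3.8, -0.9, 8.2]
opening: 0.431
finger_force: 20.0
```

Scaled: -150 mm is -0.25, -110 mm is -0.1833.

```bash
python3 -m pendant '[{"aperture": 0.6}, {"aperture": 0.8}, {"aperture": 0.8}, {"aperture": 0.8}, {"aperture": 0.8}, {"aperture": 0.8, "pos": [0, 0, -0.0333]}, {"aperture": 1, "pos": [0, 0, -0.1]}, {"aperture": 1, "pos": [0, 0, -0.1833]}, {"aperture": 1, "pos": [0, 0, -0.25]}, {"aperture": 1, "pos": [0, 0, -0.25]}]'
```

```text
time: 10.82
tool_pos: [627.3, 111.5, 247.3]
ee_rot: [[-0.956, -0.293, 0.008], [-0.293, 0.956, 0.003], [-0.009, 0.0, -1.0]]
force: [-0.2, -0.3, -0.1]
opening: 0.994
finger_force: 0.0
```

Scaled: 264.5 mm is 0.4408, 107.3 mm is 0.1788.

```bash
python3 -m pendant '[{"aperture": 1, "pos": [0.1788, 0.4408, 0]}, {"aperture": 1, "pos": [0.1788, 0.4408, 0]}, {"aperture": 1, "pos": [0.1788, 0.4408, 0]}, {"aperture": 1, "pos": [0.1788, 0.4408, 0]}, {"aperture": 1, "pos": [0.1788, 0.4408, 0]}, {"aperture": 1, "pos": [0.1788, 0.4408, 0]}, {"aperture": 1, "pos": [0.1788, 0.4408, 0.0667]}, {"aperture": 1, "pos": [0.1788, 0.4408, 0.1333]}, {"aperture": 1, "pos": [0.1788, 0.4408, 0.1333]}, {"aperture": 1, "pos": [0.1788, 0.4408, 0.1333]}, {"aperture": 1, "pos": [0.1788, 0.4408, 0.1333]}]'
python3 - <<'E'
from h import *
im,c=shot("side","s4");p=proj(c,[626,111,20])[0].astype(int)
im2,c2=shot("scene","sc4");q=proj(c2,[626,111,20])[0].astype(int)
f=lambda i,p:cv2.resize(i[p[1]-40:p[1]+40,p[0]-40:p[0]+40],(400,400),interpolation=cv2.INTER_CUBIC)
cv2.imwrite("pics/s4c.png",np.hstack([f(im,p),f(im2,q)])[:,:,::-1])
E
```

```text
time: 12.2
tool_pos: [446.7, 333.1, 164.5]
ee_rot: [[-0.956, -0.292, 0.002], [-0.292, 0.956, 0.003], [-0.003, 0.002, -1.0]]
force: [-0.4, 1.2, 0.4]
opening: 0.998
finger_force: 0.0
```

View pics/s4c.png

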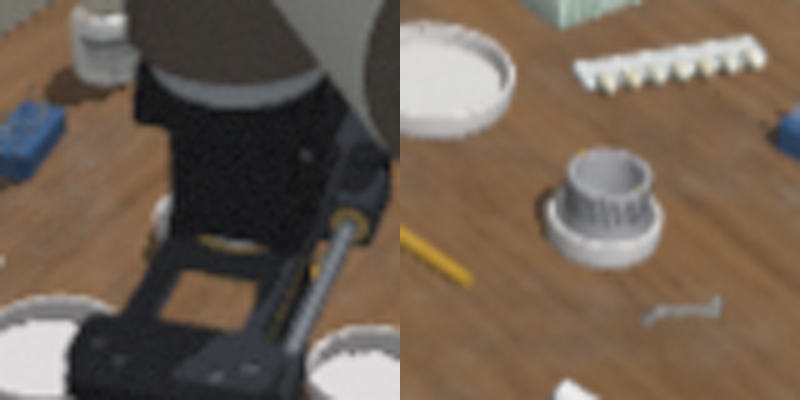

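The cap stands upright in its saucer (right half, (608,205)). Next is the small basket.

Scaled: 32 mm is 0.0533, 16 mm is 0.0267.

```bash
python3 -m pendant '[{"aperture": 1, "pos": [0, 0, 0.0267]}, {"aperture": 1, "pos": [0, 0, 0.0533]}, {"aperture": 1, "pos": [0, 0, 0.0533]}, {"aperture": 0.3, "pos": [0, 0, 0.0533]}, {"aperture": 0.3, "pos": [0, 0, 0.0533]}, {"aperture": 0.3, "pos": [0, 0, 0.0533]}, {"aperture": 0.3, "pos": [0, 0, 0.0533]}, {"aperture": 0.3, "pos": [0, 0, 0.0533]}, {"aperture": 0.3, "pos": [0, 0, 0.0533]}, {"aperture": 0.3, "pos": [0, 0, 0.0533]}]' 20; python3 -m pendant '[{"aperture": 0.3}, {"aperture": 0.3, "pos": [0, 0, -0.0067]}, {"aperture": 0.3, "pos": [0, 0, -0.0133]}, {"aperture": 0.3, "pos": [0, 0, -0.02]}]'
```

```text
time: 13.55
tool_pos: [445.9, 332.6, 130.9]
ee_rot: [[-0.956, -0.292, 0.0], [-0.292, 0.956, 0.0], [-0.0, 0.0, -1.0]]
force: [0.4, 0.8, 0.4]
opening: 0.554
finger_force: 19.9
time: 14.05
tool_pos: [445.8, 332.5, 143.0]
ee_rot: [[-0.956, -0.292, -0.0], [-0.292, 0.956, -0.0], [0.0, -0.0, -1.0]]
force: [-0.7, -0.5, -0.8]
opening: 0.551
finger_force: 19.9
```

```bash
python3 -m pendant '[{"aperture": 0.3, "pos": [0, 0, -0.0167]}, {"aperture": 0.3, "pos": [0, 0, -0.05]}, {"aperture": 0.3, "pos": [0, 0, -0.1]}, {"aperture": 0.3, "pos": [0, 0, -0.1333]}, {"aperture": 0.3, "pos": [0, 0, -0.1333]}]'
python3 - <<'E'
from h import *
im,c=shot("side","s5");im2,c2=shot("wrist","w5")
p=proj(c,[447,333,130])[0].astype(int)
cv2.imwrite("pics/s5c.png",np.hstack([cv2.resize(im[p[1]-60:p[1]+80,p[0]-70:p[0]+70],(400,400),interpolation=cv2.INTER_CUBIC),im2[:,120:520]])[:,:,::-1])
E
```

```text
time: 14.68
tool_pos: [446.4, 333.2, 224.9]
ee_rot: [[-0.956, -0.293, 0.003], [-0.293, 0.956, 0.004], [-0.004, 0.003, -1.0]]
force: [-0.1, 0.6, -1.3]
opening: 0.554
finger_force: 19.9
```

View pics/s5c.png

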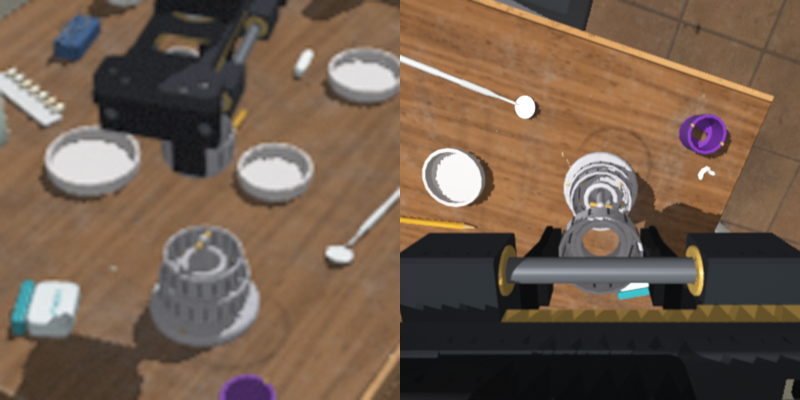

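The small basket is held upright and two baskets remain on the post. Moving to the small saucer.

Scaled: -162.7 mm is -0.2712, 14.7 mm is 0.0245.

```bash
python3 -m pendant '[{"aperture": 0.3, "pos": [0.0245, -0.2712, 0]}, {"aperture": 0.3, "pos": [0.0245, -0.2712, 0]}, {"aperture": 0.3, "pos": [0.0245, -0.2712, 0]}, {"aperture": 0.3, "pos": [0.0245, -0.2712, 0]}, {"aperture": 0.3, "pos": [0.0245, -0.2712, 0.0833]}, {"aperture": 0.3, "pos": [0.0245, -0.2712, 0.1667]}, {"aperture": 0.3, "pos": [0.0245, -0.2712, 0.1917]}, {"aperture": 0.3, "pos": [0.0245, -0.2712, 0.1917]}, {"aperture": 0.3, "pos": [0.0245, -0.2712, 0.1917]}, {"aperture": 0.3, "pos": [0.0245, -0.2712, 0.1917]}]'
```

```text
time: 16.02
tool_pos: [480.1, 173.4, 109.4]
ee_rot: [[-0.956, -0.293, 0.003], [-0.293, 0.956, 0.002], [-0.003, 0.001, -1.0]]
force: [-0.1, 0.5, -0.0]
opening: 0.555
finger_force: 19.9
```

Scaled: 22.5 mm is 0.0375, 20 mm is 0.0333.

```bash
python3 -m pendant '[{"aperture": 0.3, "pos": [0, 0, 0.0133]}, {"aperture": 0.3, "pos": [0, 0, 0.0267]}, {"aperture": 0.3, "pos": [0, 0, 0.0333]}, {"aperture": 0.3, "pos": [0, 0, 0.0375]}, {"aperture": 0.3, "pos": [0, 0, 0.0375]}]'
```

```text
time: 16.65
tool_pos: [479.3, 172.5, 86.2]
ee_rot: [[-0.956, -0.293, -0.0], [-0.293, 0.956, -0.001], [0.001, -0.001, -1.0]]
force: [-2.8, -1.6, 9.1]
opening: 0.553
finger_force: 20.0
```

Contact with the floor at the expected height. I release, rise, and return over the stack.

Scaled: -110 mm is -0.1833, -60 mm is -0.1.

```bash
python3 -m pendant '[{"aperture": 0.8}, {"aperture": 0.8}, {"aperture": 0.8}, {"aperture": 0.8}, {"aperture": 0.8}, {"aperture": 0.8, "pos": [0, 0, -0.0333]}, {"aperture": 1, "pos": [0, 0, -0.1]}, {"aperture": 1, "pos": [0, 0, -0.1833]}, {"aperture": 1, "pos": [0, 0, -0.1833]}]'
python3 -m pendant '[{"aperture": 1, "pos": [-0.025, 0.2712, 0]}, {"aperture": 1, "pos": [-0.025, 0.2712, 0]}, {"aperture": 1, "pos": [-0.025, 0.2712, 0]}, {"aperture": 1, "pos": [-0.025, 0.2712, 0]}, {"aperture": 1, "pos": [-0.025, 0.2712, 0.0667]}, {"aperture": 1, "pos": [-0.025, 0.2712, 0.1]}, {"aperture": 1, "pos": [-0.025, 0.2712, 0.1]}, {"aperture": 1, "pos": [-0.025, 0.2712, 0.1]}, {"aperture": 1, "pos": [-0.025, 0.2712, 0.1]}]'
python3 - <<'E'
from h import *
im,c=shot("side","s6");im2,c2=shot("scene","sc6")
f=lambda i,c:(lambda p:cv2.resize(i[p[1]-40:p[1]+40,p[0]-40:p[0]+40],(400,400),interpolation=cv2.INTER_CUBIC))(proj(c,[481,173,20])[0].astype(int))
cv2.imwrite("pics/s6c.png",np.hstack([f(im,c),f(im2,c2)])[:,:,::-1])
E
```

```text
time: 17.77
tool_pos: [481.2, 173.9, 199.3]
ee_rot: [[-0.956, -0.293, 0.008], [-0.293, 0.956, 0.005], [-0.009, 0.003, -1.0]]
force: [-0.3, -0.7, -0.5]
opening: 0.98
finger_force: 0.0
time: 18.9
tool_pos: [446.5, 332.8, 136.3]
ee_rot: [[-0.956, -0.292, 0.001], [-0.292, 0.956, 0.002], [-0.002, 0.001, -1.0]]
force: [-0.3, 0.3, -0.0]
opening: 0.999
finger_force: 0.0
```

View pics/s6c.png

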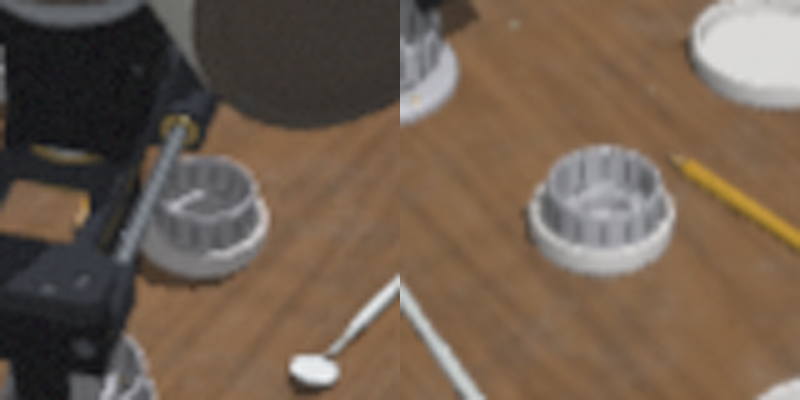

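The small basket is level in its saucer (right half (605,205)). Next is the medium basket.

Scaled: 24 mm is 0.04, 12 mm is 0.02.

```bash
python3 -m pendant '[{"aperture": 1, "pos": [0, 0, 0.02]}, {"aperture": 1, "pos": [0, 0, 0.04]}, {"aperture": 1, "pos": [0, 0, 0.04]}, {"aperture": 0.4, "pos": [0, 0, 0.04]}, {"aperture": 0.4, "pos": [0, 0, 0.04]}, {"aperture": 0.4, "pos": [0, 0, 0.04]}, {"aperture": 0.4, "pos": [0, 0, 0.04]}, {"aperture": 0.4, "pos": [0, 0, 0.04]}, {"aperture": 0.4, "pos": [0, 0, 0.04]}]' 20; python3 -m pendant '[{"aperture": 0.4}, {"aperture": 0.4, "pos": [0, 0, -0.0067]}, {"aperture": 0.4, "pos": [0, 0, -0.0133]}, {"aperture": 0.4, "pos": [0, 0, -0.02]}]'; python3 -m pendant '[{"aperture": 0.4, "pos": [0, 0, -0.0333]}, {"aperture": 0.4, "pos": [0, 0, -0.1]}, {"aperture": 0.4, "pos": [0, 0, -0.15]}, {"aperture": 0.4, "pos": [0, 0, -0.15]}, {"aperture": 0.4, "pos": [0, 0, -0.15]}]'
python3 - <<'E'
from h import *
im,c=shot("side","s7");im2,c2=shot("wrist","w7")
p=proj(c,[447,333,130])[0].astype(int)
cv2.imwrite("pics/s7c.png",np.hstack([cv2.resize(im[p[1]-60:p[1]+80,p[0]-70:p[0]+70],(400,400),interpolation=cv2.INTER_CUBIC),im2[:,120:520]])[:,:,::-1])
E
```

```text
time: 20.12
tool_pos: [446.2, 332.7, 111.4]
ee_rot: [[-0.956, -0.292, 0.0], [-0.292, 0.956, 0.0], [-0.0, 0.0, -1.0]]
force: [0.0, -0.3, 0.8]
opening: 0.669
finger_force: 20.0
time: 20.62
tool_pos: [446.0, 332.5, 123.4]
ee_rot: [[-0.956, -0.292, -0.0], [-0.292, 0.956, -0.0], [0.0, -0.0, -1.0]]
force: [0.6, 0.1, -1.9]
opening: 0.672
finger_force: 20.0
time: 21.25
tool_pos: [445.5, 332.1, 212.4]
ee_rot: [[-0.956, -0.292, -0.002], [-0.292, 0.956, -0.001], [0.002, -0.0, -1.0]]
force: [0.2, -0.7, -3.0]
opening: 0.671
finger_force: 20.0
```

View pics/s7c.png

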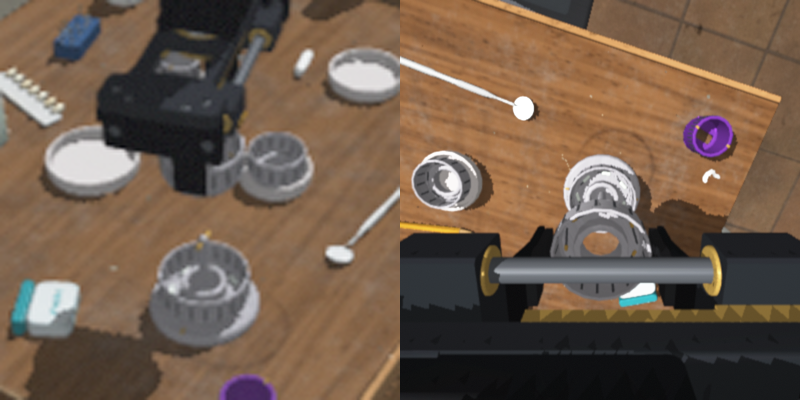

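The medium basket is held level and only the large one remains on the post. The medium saucer lies near the rail and jars, so I turn the gripper back to put its body along world x.

Scaled: -328.8 mm is -0.548, 60.6 mm is 0.101, -73 degrees is -0.8111.

```bash
python3 -m pendant '[{"aperture": 0.4, "pos": [0.0167, -0.0833, 0], "rot": [0, 0, -0.1111]}, {"aperture": 0.4, "pos": [0.0333, -0.1667, 0], "rot": [0, 0, -0.2222]}, {"aperture": 0.4, "pos": [0.05, -0.2667, 0], "rot": [0, 0, -0.3333]}, {"aperture": 0.4, "pos": [0.0667, -0.3667, 0], "rot": [0, 0, -0.4444]}, {"aperture": 0.4, "pos": [0.0833, -0.4667, 0], "rot": [0, 0, -0.5556]}, {"aperture": 0.4, "pos": [0.101, -0.548, 0], "rot": [0, 0, -0.6667]}, {"aperture": 0.4, "pos": [0.101, -0.548, 0], "rot": [0, 0, -0.7778]}, {"aperture": 0.4, "pos": [0.101, -0.548, 0], "rot": [0, 0, -0.8111]}, {"aperture": 0.4, "pos": [0.101, -0.548, 0.0667], "rot": [0, 0, -0.8111]}, {"aperture": 0.4, "pos": [0.101, -0.548, 0.1333], "rot": [0, 0, -0.8111]}, {"aperture": 0.4, "pos": [0.101, -0.548, 0.1667], "rot": [0, 0, -0.8111]}, {"aperture": 0.4, "pos": [0.101, -0.548, 0.1667], "rot": [0, 0, -0.8111]}, {"aperture": 0.4, "pos": [0.101, -0.548, 0.1667], "rot": [0, 0, -0.8111]}, {"aperture": 0.4, "pos": [0.101, -0.548, 0.1667], "rot": [0, 0, -0.8111]}]'
```

```text
time: 23.1
tool_pos: [484.9, 0.7, 114.2]
ee_rot: [[0.0, -1.0, 0.002], [-1.0, -0.0, 0.001], [-0.001, -0.002, -1.0]]
force: [0.9, -0.4, -0.1]
opening: 0.673
finger_force: 20.0
```

Scaled: 27.5 mm is 0.0458, 25 mm is 0.0417.

```bash
python3 -m pendant '[{"aperture": 0.4, "pos": [0.0012, 0.0013, 0.0133]}, {"aperture": 0.4, "pos": [0.0012, 0.0013, 0.0267]}, {"aperture": 0.4, "pos": [0.0012, 0.0013, 0.0367]}, {"aperture": 0.4, "pos": [0.0012, 0.0013, 0.0417]}, {"aperture": 0.4, "pos": [0.0012, 0.0013, 0.0458]}, {"aperture": 0.4, "pos": [0.0012, 0.0013, 0.0458]}]'
```

```text
time: 23.85
tool_pos: [483.4, -0.3, 86.4]
ee_rot: [[0.001, -1.0, -0.0], [-1.0, -0.001, -0.0], [0.0, 0.0, -1.0]]
force: [-3.0, -0.8, 5.4]
opening: 0.673
finger_force: 20.0
```

Scaled: -120 mm is -0.2, -60 mm is -0.1.

```bash
python3 -m pendant '[{"aperture": 0.85}, {"aperture": 0.85}, {"aperture": 0.85}, {"aperture": 0.85}, {"aperture": 1, "pos": [0, 0, -0.0333]}, {"aperture": 1, "pos": [0, 0, -0.1]}, {"aperture": 1, "pos": [0, 0, -0.2]}, {"aperture": 1, "pos": [0, 0, -0.2]}]'
python3 - <<'E'
from h import *
c=cam("scene");print(plane(c,[(322,141),(385,171),(400,164)],0).round())
d=cam("side");print(plane(d,[(183,252),(245,208),(143,230)],0).round())
im,c=shot("side","s8");im2,c2=shot("scene","sc8")
f=lambda i,c:(lambda p:cv2.resize(i[p[1]-40:p[1]+40,p[0]-40:p[0]+40],(400,400),interpolation=cv2.INTER_CUBIC))(proj(c,[483,1,20])[0].astype(int))
g=cv2.resize(im2[100:240,230:430],(571,400),interpolation=cv2.INTER_CUBIC)
cv2.imwrite("pics/s8c.png",cv2.resize(np.hstack([f(im2,c2),g]),(800,330))[:,:,::-1])
E
```

```text
time: 24.85
tool_pos: [486.1, 0.4, 210.5]
ee_rot: [[0.001, -1.0, 0.011], [-1.0, -0.001, 0.003], [-0.003, -0.011, -1.0]]
force: [1.3, -0.4, -0.0]
opening: 1.0
finger_force: 0.0
[[706. 472.   0.]
 [763. 258.   0.]
 [818. 265.   0.]]
[[711. 464.   0.]
 [700. 269.   0.]
 [849. 463.   0.]]
```

View pics/s8c.png

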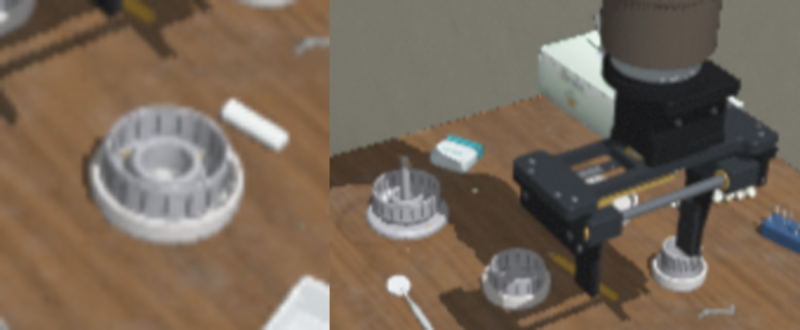

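The medium basket sits level. The tissue box front is at x≥705, so I keep the gripper body along y for the large saucer.

Scaled: -333 mm is -0.555, -280 mm is -0.4667, 73 degrees is 0.8111.

```bash
python3 -m pendant '[{"aperture": 1, "pos": [-0.0833, 0.01, 0], "rot": [0, 0, 0.1111]}, {"aperture": 1, "pos": [-0.1667, 0.02, 0], "rot": [0, 0, 0.2222]}, {"aperture": 1, "pos": [-0.2667, 0.03, 0], "rot": [0, 0, 0.3333]}, {"aperture": 1, "pos": [-0.3667, 0.04, 0], "rot": [0, 0, 0.4444]}, {"aperture": 1, "pos": [-0.4667, 0.05, 0], "rot": [0, 0, 0.5556]}, {"aperture": 1, "pos": [-0.555, 0.0617, 0], "rot": [0, 0, 0.6667]}, {"aperture": 1, "pos": [-0.555, 0.0617, 0], "rot": [0, 0, 0.7778]}, {"aperture": 1, "pos": [-0.555, 0.0617, 0], "rot": [0, 0, 0.8111]}, {"aperture": 1, "pos": [-0.555, 0.0617, 0.0667], "rot": [0, 0, 0.8111]}, {"aperture": 1, "pos": [-0.555, 0.0617, 0.1333], "rot": [0, 0, 0.8111]}, {"aperture": 1, "pos": [-0.555, 0.0617, 0.1417], "rot": [0, 0, 0.8111]}, {"aperture": 1, "pos": [-0.555, 0.0617, 0.1417], "rot": [0, 0, 0.8111]}, {"aperture": 1, "pos": [-0.555, 0.0617, 0.1417], "rot": [0, 0, 0.8111]}]'
```

```text
time: 26.58
tool_pos: [447.1, 333.5, 122.1]
ee_rot: [[-0.956, -0.293, 0.002], [-0.293, 0.956, 0.002], [-0.002, 0.001, -1.0]]
force: [0.7, -0.0, 0.6]
opening: 0.998
finger_force: 0.0
```

Careful with the scale: shifts go in shares of 600 mm and turns go in shares of 90 degrees. That gives: 29.5 mm is 0.0492, 14 mm is 0.0233.

```bash
python3 -m pendant '[{"aperture": 1, "pos": [-0.0008, 0, 0.0233]}, {"aperture": 1, "pos": [-0.0008, 0, 0.0492]}, {"aperture": 1, "pos": [-0.0008, 0, 0.0492]}, {"aperture": 0.5, "pos": [-0.0008, 0, 0.0492]}, {"aperture": 0.5, "pos": [-0.0008, 0, 0.0492]}, {"aperture": 0.5, "pos": [-0.0008, 0, 0.0492]}, {"aperture": 0.5, "pos": [-0.0008, 0, 0.0492]}, {"aperture": 0.5, "pos": [-0.0008, 0, 0.0492]}]' 20; python3 -m pendant '[{"aperture": 0.5}, {"aperture": 0.5, "pos": [0, 0, -0.0067]}, {"aperture": 0.5, "pos": [0, 0, -0.0133]}, {"aperture": 0.5, "pos": [0, 0, -0.02]}]'; python3 -m pendant '[{"aperture": 0.5, "pos": [0, 0, -0.0333]}, {"aperture": 0.5, "pos": [0, 0, -0.1]}, {"aperture": 0.5, "pos": [0, 0, -0.1833]}, {"aperture": 0.5, "pos": [0, 0, -0.1833]}, {"aperture": 0.5, "pos": [0, 0, -0.1833]}]'
```

```text
time: 27.58
tool_pos: [447.1, 333.1, 91.5]
ee_rot: [[-0.956, -0.292, 0.0], [-0.292, 0.956, 0.0], [-0.001, 0.0, -1.0]]
force: [0.3, 0.0, 0.5]
opening: 0.785
finger_force: 20.0
time: 28.08
tool_pos: [446.8, 332.9, 103.4]
ee_rot: [[-0.956, -0.292, -0.0], [-0.292, 0.956, -0.0], [0.0, -0.0, -1.0]]
force: [0.6, 0.7, -0.3]
opening: 0.788
finger_force: 20.0
time: 28.7
tool_pos: [446.4, 332.5, 212.9]
ee_rot: [[-0.956, -0.292, -0.001], [-0.292, 0.956, -0.0], [0.001, 0.0, -1.0]]
force: [-0.8, 0.1, -1.9]
opening: 0.783
finger_force: 20.0
```

Scaled: -143.6 mm is -0.2393, -135.4 mm is -0.2257.

```bash
python3 -m pendant '[{"aperture": 0.5, "pos": [-0.2393, -0.2257, 0]}, {"aperture": 0.5, "pos": [-0.2393, -0.2257, 0]}, {"aperture": 0.5, "pos": [-0.2393, -0.2257, 0]}, {"aperture": 0.5, "pos": [-0.2393, -0.2257, 0]}, {"aperture": 0.5, "pos": [-0.2393, -0.2257, 0]}, {"aperture": 0.5, "pos": [-0.2393, -0.2257, 0.0667]}, {"aperture": 0.5, "pos": [-0.2393, -0.2257, 0.1333]}, {"aperture": 0.5, "pos": [-0.2393, -0.2257, 0.1667]}, {"aperture": 0.5, "pos": [-0.2393, -0.2257, 0.1667]}, {"aperture": 0.5, "pos": [-0.2393, -0.2257, 0.1667]}]'; python3 -m pendant '[{"aperture": 0.5}, {"aperture": 0.5}]'
```

```text
time: 29.95
tool_pos: [623.7, 246.5, 114.4]
ee_rot: [[-0.956, -0.294, 0.001], [-0.294, 0.956, 0.001], [-0.002, 0.0, -1.0]]
force: [0.3, 0.0, -1.6]
opening: 0.794
finger_force: 20.0
time: 30.2
tool_pos: [624.1, 245.7, 114.4]
ee_rot: [[-0.956, -0.292, 0.002], [-0.292, 0.956, 0.001], [-0.002, 0.001, -1.0]]
force: [-0.7, 0.3, -1.3]
opening: 0.782
finger_force: 20.0
```

Scaled: 27.5 mm is 0.0458, 25 mm is 0.0417.

```bash
python3 -m pendant '[{"aperture": 0.5, "pos": [0.0008, -0.001, 0.0133]}, {"aperture": 0.5, "pos": [0.0008, -0.001, 0.0267]}, {"aperture": 0.5, "pos": [0.0008, -0.001, 0.0367]}, {"aperture": 0.5, "pos": [0.0008, -0.001, 0.0417]}, {"aperture": 0.5, "pos": [0.0008, -0.001, 0.0458]}, {"aperture": 0.5, "pos": [0.0008, -0.001, 0.0458]}]'
```

```text
time: 30.95
tool_pos: [623.6, 244.7, 86.5]
ee_rot: [[-0.956, -0.293, 0.0], [-0.293, 0.956, -0.0], [-0.0, -0.0, -1.0]]
force: [-1.8, -1.5, 2.6]
opening: 0.788
finger_force: 20.0
```

Scaled: -220 mm is -0.3667, -180 mm is -0.3.

```bash
python3 -m pendant '[{"aperture": 1}, {"aperture": 1}, {"aperture": 1}, {"aperture": 1}, {"aperture": 1, "pos": [0, 0, -0.0333]}, {"aperture": 1, "pos": [0, 0, -0.1]}, {"aperture": 1, "pos": [0, 0, -0.2]}, {"aperture": 1, "pos": [0, 0, -0.3]}, {"aperture": 1, "pos": [-0.1167, -0.1, -0.3667]}, {"aperture": 1, "pos": [-0.1167, -0.1, -0.3667]}, {"aperture": 1, "pos": [-0.1167, -0.1, -0.3667]}]'
python3 - <<'E'
from h import *
im,c=shot("wrist","w9");im2,c2=shot("scene","sc9");im3,c3=shot("side","s9")
p=[(626.3,111.2),(481.3,173.7),(483.6,.8),(623.6,244.9)]
f=lambda i,c,x,y:(lambda p:cv2.resize(cv2.copyMakeBorder(i,30,30,30,30,0)[p[1]:p[1]+60,p[0]:p[0]+60],(200,200),interpolation=cv2.INTER_CUBIC))(np.clip(proj(c,[x,y,20])[0],0,[639,399]).astype(int))
cv2.imwrite("pics/fin.png",np.vstack([np.hstack([f(i,k,*q) for q in p]) for i,k in((im2,c2),(im3,c3),(im,c))])[:,:,::-1])
E
```

```text
time: 32.33
tool_pos: [709.9, 206.5, 306.1]
ee_rot: [[-0.957, -0.29, 0.002], [-0.29, 0.957, 0.001], [-0.002, 0.0, -1.0]]
force: [-0.2, 0.4, -0.3]
opening: 1.004
finger_force: 0.0
```

View pics/fin.png

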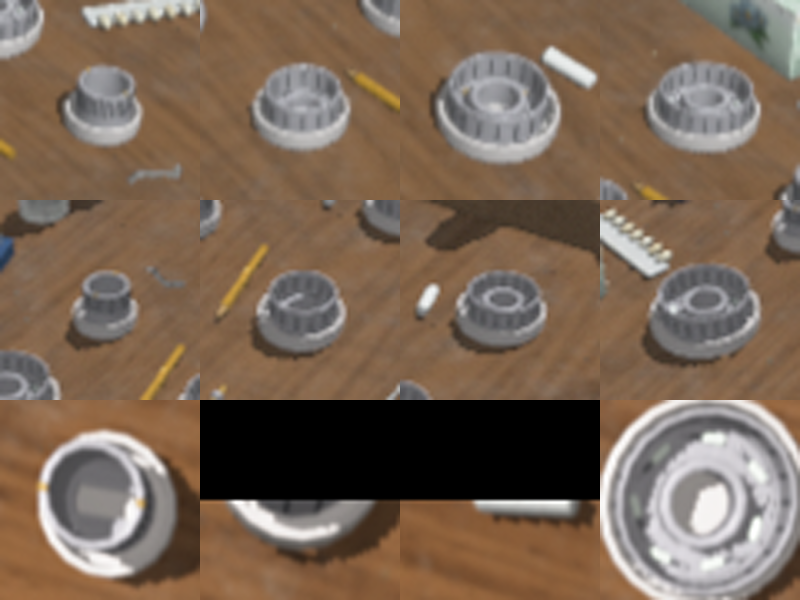

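The final views show all four parts upright and flat inside their own saucers. The play inside each rim is at most about 4 mm, so all are within the 8 mm limit. The gripper is clear.

```bash
python3 -c "
from station import bot
print(bot.close_job())"
```

```text
the job is handed in; nothing more can be done
None
```

The job is handed in at about 32 s of the 120 s allowed: in the last pictures the cap and all three baskets stood upright and flat, each in its own saucer, with the gripper clear; the verdict was not shown.

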